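Load the slide-tray lift and wind it up to the ledge

ROBOT

A 7-joint arm with a two-finger parallel gripper is mounted at the origin on the work surface. World frame = base frame: x ahead of the robot, y to its left, z up, the work surface at z = 0. Lengths are in m, angles in rad, forces in N, time in s.
With the tool pointing down it reaches from about 0.4 to 0.875 m from the base axis. Payload 6.5 kg.
Tool frame: the origin (TCP) lies midway between the tips of the shut fingers; the grasp point (between the pads) lies 19 mm behind it; z points along the fingers, y is the line along which they close (so a half turn about z gives the same grasp; the last joint's range is limited). The gripper opens to 85 mm and grips with 20 to 120 N. Pads are 22 mm wide; open, the fingers measure 114 mm over their backs; the gripper's body (76 mm by 85 mm) begins 54 mm behind the grasp point. The pads swing forward as they close: fully open they stand 13 mm farther back than shut.
Start: joints at [1.183, 0.536, -0.004, 1.538, 0.003, 1.067, -0.071], TCP at [0.206, -0.617, 0.231] pointing down, gripper open.
Joint ranges: [-2.7, 2.7], [-0.37, 2.16], [-1.27, 1.26], [0.24, 2.4], [-1.31, 4.45], [0.19, 1.91], [-2.76, 2.76]. Speed limits (rad/s): [2.39, 2.39, 3.14, 3.14, 3.14, 3.14, 3.14].

INTERFACE

Orientations are given as a unit quaternion [x, y, z, w].
In Python, from plant import arm gives the robot as it stands. Calls block until the motion is done:
- arm.movep(position, orientation): joint-space move of the TCP to a pose.
- arm.move_linear(position, attitude=None, feed=0.15, force_limit=None): straight line of the TCP; attitude=None keeps the orientation; feed is the mean speed in m/s. With force_limit (N) it stops when the force on the tool has changed by that much, and returns True; else False.
- arm.set_joints(angles): joint-space move.
- arm.release() and arm.clamp(f_grip=None): open the fingers fully, or close them until they stop; f_grip is the grip in N (None keeps the last).
- arm.pause(seconds).
- arm.solve_ik(position, orientation): joint angles nearest the present ones, or None.
- arm.read_camera(name): name is "side" or "top" or "wrist"; returns (picture, depth): 400x640x3 uint8, red, green, blue; 400x640 float32, m along the optical axis (not along the pixel's ray), 0 where there is no reading.
- arm.camera_model(name): a dict with "intrinsics" (3x3 intrinsics, pixels), "dist_coeffs" ([k1, k2, p1, p2, k3] as OpenCV has them; the pictures are not rectified), "rvec" (rotation vector, rad) and "tvec" (3), from world to camera coordinates, as OpenCV has them. Camera axes: x right, y down, z forward; pixel columns grow to the right and rows downward; lengths in m; the calibration is good to about 2 mm. A picture is of the moment at which its call begins: read the wrist's pose just before it. camera_model takes no time and is no camera call; for the wrist camera it gives the pose at the moment of the call.
A pose or a line that the arm cannot do raises arm.IKError and nothing moves.
- arm.job_done(): hands the job in; it is judged then, once.
Trained networks look in the newest picture that a camera, given by its name, has taken for a name from the list of things; names that differ only in an ending like _2 or _b are one class to them, and where a whole thing is asked for, a point or a joint stands for the part that bears it (a point fixed in the world has none). Each returns a list of dicts, best first, with "p" (0 to 1); they miss things now and then, are a little off and sometimes report something else, mostly with a low value. They report only what shows in the picture. A call takes as long as a camera call. They do not tell look-alikes from the thing itself.
- arm.look_for(query, camera): "extent" ([left, top, width, height] in pixels, round what is visible of it).
- arm.spot_point(query, camera): "at" ([column, row] in pixels: a listed point, or the origin of a listed thing).
Readings, each from a call of its own:
- arm.get_clock(): time.
- arm.get_joint_positions(): joint angles.
- arm.get_joint_vel(): joint speeds.
- arm.get_tau(): joint torques, N m.
- arm.get_tcp_pos(): TCP position.
- arm.get_tcp_rot(): TCP orientation.
- arm.get_wrist_force(): force on the tool from outside, world axes, zero at the start.
- arm.get_torque(): the same for the moment, N m.
- arm.get_opening(): opening from 0.0 (shut) to 1.0 (fully open).
- arm.get_finger_force(): force on a finger pad.
Only numpy, scipy, OpenCV 4.12 (cv2) and the standard library are available. Lean on these libraries where they do the work, as an engineer would, in place of code of your own. Each camera call takes 0.05 s, during which the arm holds its last target. There are 200 camera calls.

TASK

Keeping it upright, set the loose tray of microscope slides squarely on the tray that is fixed to the lift, its four corner pins fully in the sockets. Then wind the lift up by pushing the spokes of its capstan round anticlockwise (seen from above), until the rim of the upper tray is level with the steel ledge beside it, and leave it there. Do not disturb the tub, the bottle or the tube rack.

Things in the scene. Friction and masses are not known exactly. Their poses are not given: they have to be found in the camera images.
- tray: Loose grey plastic slide tray: open box 62 mm wide (x), 170 long (y), 35 tall, 0.28 kg, slides fixed inside below the rim. Origin: centre of its underside. Four tapered pins, 12 mm long (11 mm thick at root, 5 at tip), hang below it at x +-21, y +-75 mm, so on the bench the underside is 12 mm up. Same either way round. Grip it from above across the 62 mm width at mid-length.
- tray_rim (a point): Centre of the loose tray's open top: 35 mm above its origin, level with its rim.
- lift: White hand-wound tray lift fixed to the bench, base plate 110 mm (x) by 20 thick, y -300 to +220 mm. Origin on the bench, z up. Along its y: ledge at -258 mm, fixed tray centred at -130, mast (60 mm wide in x, 150 tall) from -35 to 0, capstan with vertical axis at x 0, y +120.
- hub (a point): On the capstan's axis at the spokes' mid-height, 98 mm above the bench; axes as lift. Four steel spokes 12 mm thick, 90 degrees apart, each ending in a black ball 24 mm across, centred 90 mm from the axis. Hub 48 mm across, its top 8 mm above this point. Below the spokes there is only the pedestal under the hub, then the base plate.
- capstan (a joint): Capstan angle in rad, 0 to 5.0 (stops), growing anticlockwise seen from above. At value a the four spokes point at angles a, a + pi/2, a + pi, a + 3 pi/2 from the lift's +x axis. Each rad anticlockwise raises the fixed tray 10 mm; it stays where it is left. Pushing a spoke 65 mm from the axis takes about 7 N.
- deck (a point): Centre of the open top of the grey tray fixed on the lift's carriage, level with its rim; rises with it (75 to 125 mm above the bench); axes as lift. This tray is 62 mm (x) by 170 (y), with four sockets 13 mm square in its rim at x +-21, y +-75 mm. The loose tray is seated when its origin is at this point and the y axes are in line, either way round.
- ledge (a point): Centre of the top face of the fixed steel ledge (90 mm in x, 60 in y, 10 thick), 150 mm above the bench, beyond the far-from-mast end of the fixed tray, 13 mm from it. The rim of the seated loose tray must come level with this face.
- tub: Bystander: white plastic tub 52 mm across, 85 mm tall. Origin: centre of its underside.
- reagent: Bystander: amber bottle 68 mm across, 160 mm tall. Origin: centre of its underside.
- tube_rack: Bystander: white wire rack of test tubes, 66 mm (x) by 166 mm (y), 115 mm tall. Origin: centre of its underside.
- cover (a point): Middle of the top of a grey cover plate, 10 mm thick, top 122 mm above the bench, over the mast-side half of the capstan; axes as lift. In the lift's frame it spans x -100 to +100, y 0 to +126 mm, with a notch 70 mm wide (x) from y +92 mm round the hub. Spokes pass 8 mm beneath. From above the spokes can be reached only on the side away from the mast.
Mind the look-alikes: they are no part of the job. What is shaped like the tray but turquoise is not meant.

How it is judged:
On the way, in this order (a step that is already met when the one before it is completed fails the run):
1. the loose tray is seated on the lift's tray, its four pins in the sockets, and let go (horizontal distance between tray and deck below 0.005 m and z of tray in the frame of deck between -0.003 and 0.003 m and angle between the y axis of tray and the y axis of deck, either way round below 0.06 rad and angle between tray's own z axis and vertical below 0.05 rad and contact force between the fingers and tray below 0.1 N), for 0.2 s.
2. the lift is wound up until the tray's rim is level with the ledge (z of tray_rim in the frame of ledge between -0.005 and 0.005 m), for 0.2 s.
At the end, for the whole second after the job is handed in: The loose tray stands on the lift's tray with all four pins fully in the sockets (origin within 5 mm sideways and 3 mm in height of the deck point, long axes within 0.06 rad, level within 0.05 rad), its rim within 5 mm of the height of the ledge's top, at rest (all of step 2 and horizontal distance between tray and deck below 0.005 m and z of tray in the frame of deck between -0.003 and 0.003 m and angle between the y axis of tray and the y axis of deck, either way round below 0.06 rad and angle between tray's own z axis and vertical below 0.05 rad and linear speed of tray below 0.01 m/s); the robot touches nothing.
It fails at once if the loose tray is tipped by more than 0.5 rad (angle between tray's own z axis and vertical above 0.5 rad).
It fails at once if the tub, the bottle or the tube rack is moved by more than 30 mm (distance of any of tub, reagent, tube_rack from where it was at the start of the episode above 0.03 m).
It also fails if it takes over 64 s, if anything falls off the work surface, if the arm or the gripper's body presses on something with over 40 N, if the wrist force passes 120 N, or if a joint passes its speed limit or range.

## Working session

There is one attempt and no reset: what is moved stays moved. The work goes in short steps, each a Python script; the robot and the scene stay as the last script left them, time stands still between calls to the robot, and variables do not carry over. Pictures are saved under pics/ and viewed, at most 10 in all, crops included, and the job is handed in when it is done.

```bash
ls; mkdir -p pics
cat > h.py <<'E'
import numpy as np, cv2
from plant import arm
from scipy.spatial.transform import Rotation as R
def ray(cam,uv,m=None):
    m=m or arm.camera_model(cam)
    K=np.array(m["intrinsics"],float);d=np.array(m["dist_coeffs"],float)
    n=cv2.undistortPoints(np.array(uv,float).reshape(-1,1,2),K,d).reshape(-1,2)
    Rm=cv2.Rodrigues(np.array(m["rvec"],float))[0];t=np.array(m["tvec"],float).ravel()
    return -Rm.T@t, np.c_[n,np.ones(len(n))]@Rm, n
def atz(cam,uv,z,m=None):
    o,r,_=ray(cam,uv,m); return o+r*((z-o[2])/r[:,2])[:,None]
def cloud(cam,depth,m=None):
    v,u=np.mgrid[:400,:640]; o,r,_=ray(cam,np.c_[u.ravel(),v.ravel()],m)
    return (o+r*depth.reshape(-1,1)).reshape(400,640,3)
def down(a):  # tool pointing down, tool y axis at angle a in world xy
    y=np.array([np.cos(a),np.sin(a),0]);z=np.array([0,0,-1.]);return R.from_matrix(np.c_[np.cross(y,z),y,z]).as_quat()
def proj(cam,P,m=None):
    m=m or arm.camera_model(cam)
    return cv2.projectPoints(np.array(P,float).reshape(-1,1,3),np.array(m["rvec"],float),np.array(m["tvec"],float),np.array(m["intrinsics"],float),np.array(m["dist_coeffs"],float))[0].reshape(-1,2)
E
python3 - <<'E'
from h import *
ims=[]
for c in ("top","side"):
    p,d=arm.read_camera(c); np.savez(f"{c}.npz",p=p,d=d); cv2.imwrite(f"pics/{c}0.png",p[:,:,::-1])
    o,_,_=ray(c,[[320,200]]); print(c,o.round(3))
    for q in ("tray","lift","tub","reagent","tube_rack"): print(q,[(np.round(x["extent"]).astype(int).tolist(),round(x["p"],2)) for x in arm.look_for(q,c)][:4])
    for q in ("tray","tray_rim","hub","deck","ledge","cover","tub","reagent","tube_rack"): print(q,[(np.round(x["at"],1).tolist(),round(x["p"],2)) for x in arm.spot_point(q,c)][:4])
print(arm.get_tcp_pos(),arm.get_clock())
E
```

```text
pics
top [ 0.42  -0.052  0.989]
tray [([370, 279, 36, 88], 0.97), ([446, 225, 44, 87], 0.81)]
lift [([170, 136, 256, 102], 0.96), ([170, 143, 61, 60], 0.45)]
tub [([299, 263, 26, 23], 0.85)]
reagent [([432, 116, 45, 46], 0.71)]
tube_rack [([284, 98, 79, 51], 0.85)]
tray [([465.2, 266.5], 0.91), ([387.8, 318.1], 0.68)]
tray_rim [([468.1, 263.4], 0.96), ([385.9, 318.4], 0.67)]
hub [([217.2, 192.3], 0.81), ([282.3, 195.6], 0.71), ([405.5, 177.5], 0.42)]
deck [([338.4, 184.7], 0.75), ([445.6, 147.6], 0.52)]
ledge [([408.0, 175.3], 0.61)]
cover [([251.7, 187.3], 0.59), ([336.6, 183.8], 0.35)]
tub [([313.1, 274.7], 0.6)]
reagent [([444.8, 148.6], 0.71)]
tube_rack [([325.1, 129.5], 0.81)]
side [ 0.526 -0.644  0.575]
tray [([197, 336, 119, 55], 0.89), ([155, 266, 99, 38], 0.6)]
lift [([292, 134, 98, 181], 0.72)]
tub [([247, 206, 25, 40], 0.59)]
reagent []
tube_rack [([379, 181, 61, 84], 0.73)]
tray [([206.7, 288.6], 0.96), ([258.2, 370.7], 0.94)]
tray_rim [([204.8, 276.7], 0.89), ([258.9, 359.3], 0.76)]
hub [([325.7, 155.7], 0.66), ([261.6, 359.5], 0.26)]
deck [([344.7, 224.2], 0.63), ([330.9, 160.1], 0.5)]
ledge [([361.6, 240.1], 0.77)]
cover [([331.9, 160.8], 0.56), ([335.8, 211.4], 0.41)]
tub [([261.0, 236.3], 0.84), ([422.3, 346.5], 0.53), ([336.3, 215.3], 0.47)]
reagent [([423.6, 348.5], 0.79)]
tube_rack [([403.6, 236.1], 0.76), ([344.4, 223.2], 0.23)]
[ 0.20558966 -0.61662812  0.23129149] 1.5
```

View pics/top0.png

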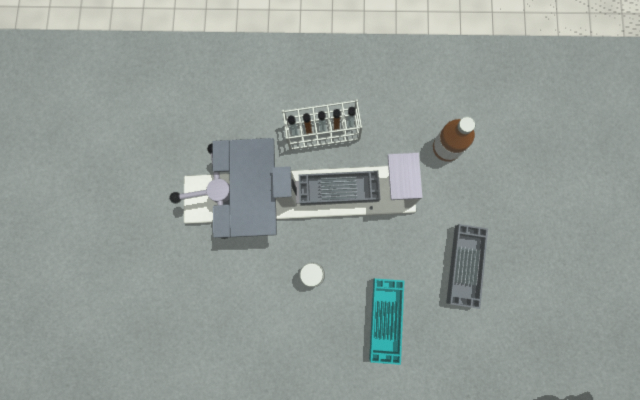

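View pics/side0.png

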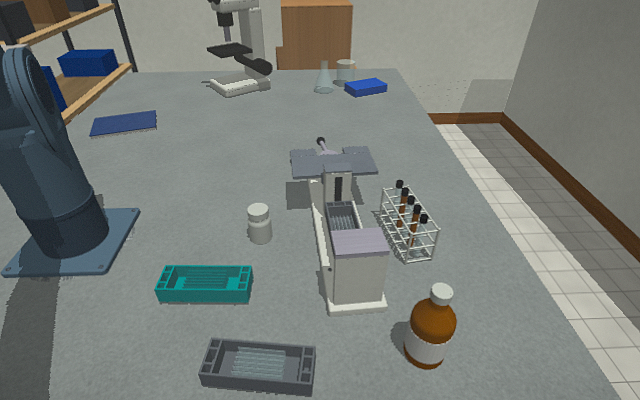

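The top picture shows three tray-like things:
- The loose grey tray is at (466,266), which is (258,371) in the side view.
- The turquoise look-alike is at (387,321), not wanted.
- The lift's fixed tray is at (339,187), the target.

I choose the grey one at (466,266). The capstan ball is visible at (175,197).

Run:
```python
from h import *
f=np.load("top.npz");p,d=f["p"],f["d"];C=cloud("top",d)
print("bench z",np.median(C[300:380,200:300,2]))
def rect(box,z0,z1,name):
    l,t,r,b=box;P=C[t:b,l:r].reshape(-1,3);P=P[(P[:,2]>z0)&(P[:,2]<z1)]
    (c,s,a)=cv2.minAreaRect((P[:,:2]*1000).astype(np.float32));print(name,np.round(c,1),np.round(s,1),round(a,2),len(P),"z",np.median(P[:,2]).round(4),np.percentile(P[:,2],[5,95]).round(4))
rect((435,215,500,320),.03,.06,"tray")
rect((360,270,415,372),.03,.06,"turq")
rect((380,145,430,205),.135,.165,"ledge")
rect((205,130,280,245),.112,.132,"cover")
rect((297,168,382,208),.06,.10,"deck")
rect((160,120,440,245),.012,.028,"base")
rect((170,180,240,205),.085,.112,"spoke")
rect((165,185,185,210),.085,.115,"ball")
rect((295,258,330,292),.05,.1,"tub")
rect((280,95,365,155),.05,.14,"rack")
rect((430,110,480,165),.05,.18,"bottle")
for uv,z in (((217,190),.106),((175,197.5),.11),((210,149),.11)): print(uv,atz("top",[uv],z))
print(arm.camera_model("wrist")["tvec"])
a=cv2.resize(p[210:325,360:500],None,fx=4,fy=4,interpolation=cv2.INTER_CUBIC);b=cv2.resize(p[125:245,160:300],None,fx=4,fy=4,interpolation=cv2.INTER_CUBIC)
cv2.imwrite("pics/tray.png",np.vstack([a,b])[:,:,::-1][:590] if 0 else a[:,:,::-1]);cv2.imwrite("pics/cap.png",b[:,:,::-1])
```

```text
bench z 0.0009505214701087672
tray [ 448.  -334.5] [ 64.4 170.3] 82.25 1467 z 0.0427 [0.0314 0.049 ]
turq [ 330.6 -162.5] [ 62.5 170.2] 87.17 1070 z 0.0454 [0.0319 0.0496]
ledge [ 615.3 -184.4] [90.5 60.8] 3.9 1443 z 0.1504 [0.1474 0.1527]
cover [593.6 133.8] [203.5 136.5] 6.29 5421 z 0.1227 [0.1201 0.1252]
deck [606.6 -56.6] [ 62.9 170. ] 3.68 1163 z 0.0735 [0.0616 0.0786]
base [658.7   5.6] [222.9 581.4] 3.93 3816 z 0.0204 [0.0171 0.0235]
spoke [585.3 229.3] [120.5  50.7] 89.56 713 z 0.106 [0.0995 0.1095]
ball [574.1 276.1] [20.9 30.6] 32.24 129 z 0.1061 [0.1004 0.1113]
tub [420.8  -4.5] [48.1 50.6] 55.31 476 z 0.0854 [0.0565 0.0882]
rack [751.  -17.2] [ 65.6 165.4] 9.77 1180 z 0.0875 [0.0572 0.1156]
bottle [ 714.6 -300.9] [67.1 59.8] 49.29 1118 z 0.1113 [0.0607 0.161 ]
(217, 190) [[0.588454   0.19338829 0.106     ]]
(175, 197.5) [[0.57048925 0.27738102 0.11      ]]
(210, 149) [[0.67405783 0.21227877 0.11      ]]
[-0.64990658 -0.03828923  0.37895272]
```

View pics/tray.png

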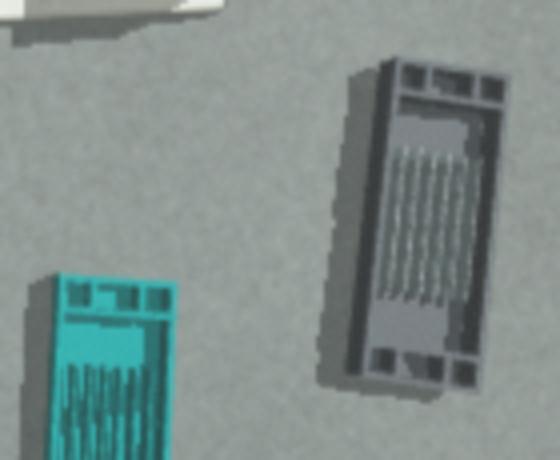

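View pics/cap.png

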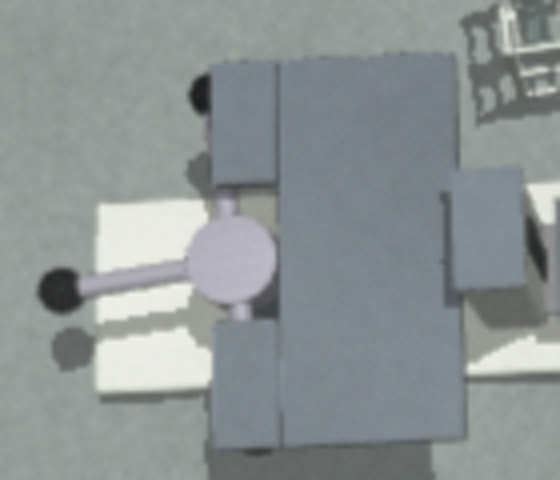

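The crop confirms the grey tray (outline roughly (345..510, 55..395) in the crop) beside the turquoise one at the lower left. The capstan crop shows one spoke sticking out away from the mast, with its ball at (60,290) in the crop. That puts a ≈ 0.14 rad, which fits the deck height of about 76 mm, so the target is a ≈ 4.0.

Now the grasp.

Run:
```python
from h import *
f=np.load("top.npz");C=cloud("top",f["d"])
def rect(box,z0,z1):
    l,t,r,b=box;P=C[t:b,l:r].reshape(-1,3);P=P[(P[:,2]>z0)&(P[:,2]<z1)]
    return cv2.minAreaRect((P[:,:2]*1000).astype(np.float32)),np.median(P[:,2])
print(rect((435,215,500,320),.042,.06),rect((297,168,382,208),.07,.09))
(c,s,a),_=rect((435,215,500,320),.042,.06)
x,y=np.array(c)/1000
if s[0]>s[1]: a+=90
cand=[]
for k in (0,180):
    q=down(np.radians(a+k));j=arm.solve_ik([x,y,.012],q);print(k,None if j is None else np.round(j,2))
    jd=arm.solve_ik([.6064,-.0567,.08],down(np.radians(4+k)));print(None if jd is None else np.round(jd,2))
    if j is not None:cand.append((abs(j[6]),k))
k=min(cand)[1];q=down(np.radians(a+k))
arm.movep([x,y,.15],q);arm.move_linear([x,y,.012],feed=.1,force_limit=15);arm.clamp(60)
print(k,arm.get_opening(),arm.get_finger_force(),arm.get_tcp_pos())
arm.move_linear([x,y,.25],feed=.15)
print(arm.get_opening(),arm.get_finger_force(),arm.get_clock())
```

```text
(((447.8677978515625, -334.8513488769531), (64.07814025878906, 170.24453735351562), 82.4229965209961), np.float64(0.04609199554383947)) (((606.7169189453125, -56.59431457519531), (62.83259963989258, 170.04635620117188), 3.773634195327759), np.float64(0.07565212633830543))
0 [ 0.94  0.78 -0.51  1.87  0.6   0.65  1.51]
[ 0.39  0.72 -0.53  1.73  0.47  0.82 -0.28]
180 [ 0.55  0.71  0.01  1.89 -0.02  0.54 -1.13]
[-0.66  0.99  1.08  1.79 -1.03  1.05 -2.24]
180 0.7147411752521938 63.788745403289795 [ 0.4482627  -0.33522469  0.01280058]
0.7218026237831243 65.39806723594666 6.525
```

Run:
```python
from h import *
D=np.array([.6065,-.0567]);best=None
for k in (0,180):
    j=arm.solve_ik([*D,.22],down(np.radians(3.9+k)));print(k,None if j is None else np.round(j,2))
    if j is not None and (best is None or abs(j[6])<best[0]):best=(abs(j[6]),k)
q=down(np.radians(3.9+best[1]))
arm.movep([*D,.25],q);arm.move_linear([*D,.14],feed=.12);arm.pause(.3)
print(best,arm.get_tcp_pos(),R.from_quat(arm.get_tcp_rot()).as_matrix()[:,1],arm.get_joint_positions().__array__().round(2) if hasattr(arm.get_joint_positions(),'__array__') else arm.get_joint_positions())
V=[]
for c in ("top","wrist","side"):
    m=arm.camera_model(c);p,d=arm.read_camera(c);np.savez(f"{c}1.npz",p=p,d=d);V.append(p);C=cloud(c,d,m)
    if c=="top":
        P=C.reshape(-1,3);P=P[(P[:,2]>.165)&(P[:,2]<.182)&(abs(P[:,0]-D[0])<.07)&(abs(P[:,1]-D[1])<.12)]
        print(cv2.minAreaRect((P[:,:2]*1000).astype(np.float32)),len(P),np.percentile(P[:,2],[10,50,90]))
cv2.imwrite("pics/hover.png",np.vstack([np.hstack([cv2.resize(V[0][100:260,200:456],(400,250)),cv2.resize(V[1],(400,250))]),cv2.resize(V[2][100:350,150:550],(560,350))[:, :].repeat(1,0) if 0 else cv2.copyMakeBorder(cv2.resize(V[2][100:300,200:520],(560,350)),0,0,0,240,0)])[:,:,::-1])
print(arm.get_clock())
```

```text
0 [ 0.33  0.52 -0.43  1.64  0.24  1.04 -0.11]
180 [-0.43  0.55  0.64  1.69 -0.37  1.03 -2.74]
(np.float64(0.10872946685587313), 0) [ 0.60673527 -0.05674812  0.1404294 ] [9.97686777e-01 6.79749809e-02 7.05576279e-04] [ 0.31  0.61 -0.4   1.7   0.29  0.89 -0.15]
((602.2244262695312, 7.499015808105469), (63.234107971191406, 45.330135345458984), 3.9195711612701416) 285 [0.16936247 0.17426652 0.17670996]
9.2583
```

View pics/hover.png

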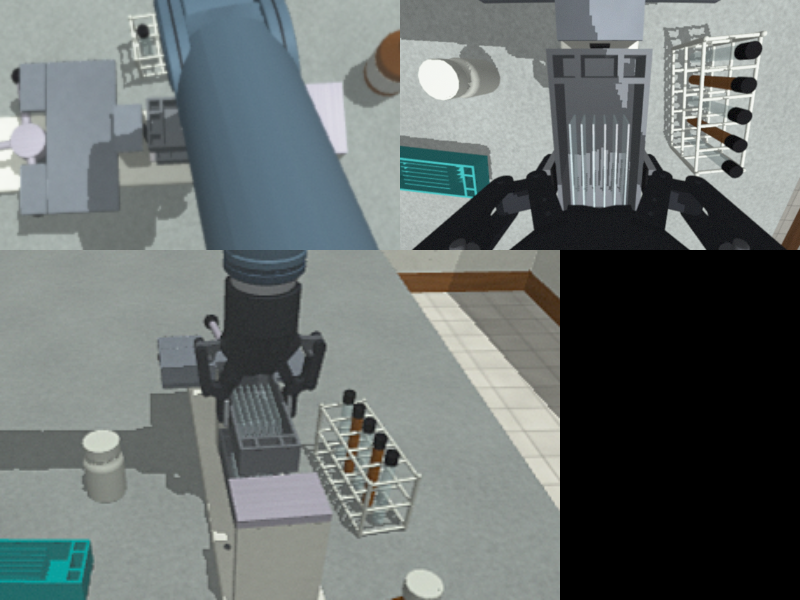

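The pictures show the tray level in the gripper over the deck, with its end just short of the mast (wrist view: tray end at about (600,55), mast just above it). The top depth suggests about 2 mm too far toward the mast, so I'll cross-check in the wrist depth.

Run:
```python
from h import *
psi=np.radians(3.95);X=np.array([np.cos(psi),np.sin(psi)]);Y=np.array([-X[1],X[0]])
L=np.array([.6153,-.1844])+.258*Y; print("lift",L)
for c in ("wrist","top1","top"):
    cam=c.rstrip("1");f=np.load("wrist1.npz" if c=="wrist" else c+".npz");C=cloud(cam,f["d"]).reshape(-1,3)
    U=np.c_[(C[:,:2]-L)@X,(C[:,:2]-L)@Y,C[:,2]]*1000
    for n,x,y,z in (("rim",(-24,24),(-70,-25),(166,182)),("rimx",(-40,40),(-70,-47),(166,182)),("mast",(-25,25),(-60,15),(140,160)),("mastx",(-45,45),(-30,-5),(140,160)),("deck",(-24,24),(-230,-25),(70,84)),("ledge",(-35,35),(-320,-200),(140,160))):
        s=U[(U[:,0]>x[0])&(U[:,0]<x[1])&(U[:,1]>y[0])&(U[:,1]<y[1])&(U[:,2]>z[0])&(U[:,2]<z[1])]
        if len(s)>40: print(c,n,len(s),"x",np.percentile(s[:,0],[1,99]).round(1),"y",np.percentile(s[:,1],[1,99]).round(1),"z",np.median(s[:,2]).round(1))
```

```text
lift [0.59752744 0.07298713]
wrist rim 3668 x [-23.3  23.4] y [-64.6 -45. ] z 173.9
wrist rimx 4845 x [-31.2  30.3] y [-69.5 -47.1] z 173.8
wrist mast 10192 x [-24.6  24.5] y [-59.2 -12.3] z 149.5
wrist mastx 6717 x [-29.3  29.3] y [-29.9 -12.1] z 149.7
top1 rim 143 x [-23.5  22.4] y [-63.2 -43.3] z 174.4
top1 rimx 165 x [-31.3  30.9] y [-69.6 -47.3] z 174.2
top1 mast 563 x [-24.5  24.6] y [-57.2  -0.4] z 150.3
top1 mastx 395 x [-29.4  29.8] y [-29.7  -5.3] z 150.6
top1 ledge 541 x [-33.6  34.4] y [-287.6 -249.3] z 150.4
top mast 458 x [-24.4  24. ] y [-35.   -0.3] z 150.7
top mastx 392 x [-29.5  29.9] y [-29.6  -5.3] z 150.6
top deck 406 x [-22.8  22.6] y [-214.3  -34.9] z 74.7
top ledge 1098 x [-34.1  34.4] y [-287.2 -227.8] z 150.4
```

Run:
```python
from h import *
D=np.array([.6065,-.0567])-.0007*np.array([-.069,.998])
arm.move_linear([*D,.098],feed=.1)
print(arm.get_tcp_pos(),arm.get_wrist_force())
r=arm.move_linear([*D,.074],feed=.03,force_limit=12)
print(r,arm.get_tcp_pos(),arm.get_wrist_force(),arm.get_torque(),arm.get_clock())
```

```text
[ 0.60661946 -0.0573058   0.09791274] [ 0.38830526  0.15496472 -2.11431662]
True [ 0.60626573 -0.0574248   0.07693541] [-1.83025337  0.42489665  5.28997415] [ 0.02382476  0.05343876 -0.0020764 ] 10.5
```

```bash
cat >> h.py <<'E'
psi=np.radians(3.95);X=np.array([np.cos(psi),np.sin(psi)]);Y=np.array([-X[1],X[0]]);L=np.array([.6153,-.1844])+.258*Y
Q=down(psi)
def W(x,y): return L+x*X+y*Y     # lift frame (m) -> world xy
def arc(deg,r=.058): return W(r*np.cos(np.radians(deg)),.12+r*np.sin(np.radians(deg)))
def lift_cloud(cam):
    m=arm.camera_model(cam);p,d=arm.read_camera(cam);C=cloud(cam,d,m).reshape(-1,3)
    return p,np.c_[(C[:,:2]-L)@X,(C[:,:2]-L)@Y,C[:,2]]*1000
def stats(U,n,x,y,z):
    s=U[(U[:,0]>x[0])&(U[:,0]<x[1])&(U[:,1]>y[0])&(U[:,1]<y[1])&(U[:,2]>z[0])&(U[:,2]<z[1])]
    if len(s)>20:
        r=cv2.minAreaRect(s[:,:2].astype(np.float32));print(n,len(s),np.round(r[0],1),np.round(r[1],1),round(r[2],1),"z",np.percentile(s[:,2],[5,50,95]).round(1))
def balls(p,U):   # dark pixels outside the cover at spoke height
    k=(p.reshape(-1,3).max(1)<60)&(abs(U[:,2]-104)<14);d=U[:,:2]-[0,120];r=np.hypot(*d.T);s=k&(r>75)&(r<106)
    a=np.degrees(np.arctan2(d[s,1],d[s,0]));return np.round(np.histogram(a,36,(-180,180))[0]),a
E
python3 - <<'E'
from h import *
arm.release();arm.pause(.3);print(arm.get_finger_force())
t=arm.get_tcp_pos();arm.move_linear([t[0],t[1],.25],feed=.15)
arm.clamp(20)
arm.movep([*arc(63),.25],Q);print(np.round(arm.get_joint_positions(),2))
p,U=lift_cloud("top");stats(U,"rim",(-45,45),(-222,-37),(100,125));stats(U,"all",(-45,45),(-222,-37),(60,140))
cv2.imwrite("pics/seat.png",cv2.resize(p[100:260,160:430],(800,474))[:,:,::-1]);h,a=balls(p,U);print(h,arm.get_clock())
E
```

```text
0.0
[-0.13  0.58 -0.48  1.47  0.29  1.16 -0.59]
rim 1058 [  -0.8 -125.5] [176.7  63.1] 89.8 z [101.5 109.6 113.6]
all 2798 [  -0.8 -125.8] [177.4  63.1] 89.9 z [ 78.2  92.3 112.7]
[ 0  0  0  0  0  0  0  0  0  0  0  0  0  0  0  0  0  0 15  5  0  0  0  0
  0  0  0 59 16  0  0  0  0  0  0  0] 14.4583
```

View pics/seat.png

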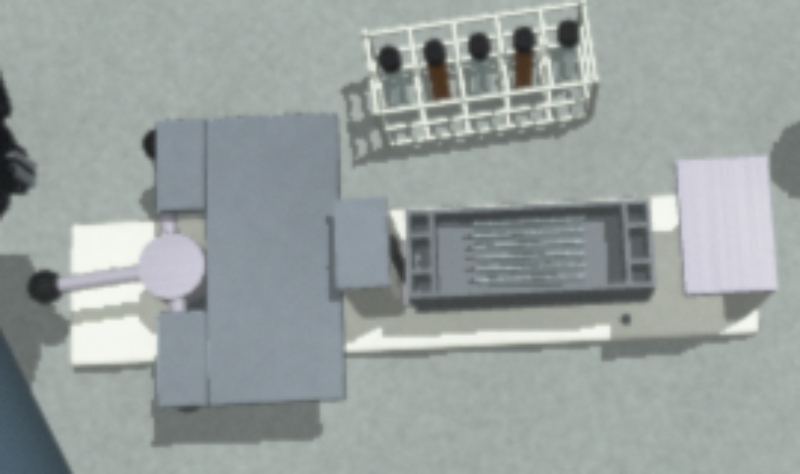

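The picture shows the loose tray squarely on the lift's tray (crop (405..650, 205..300)), with its rim at about 112 mm, so it is seated. The free spoke is at 98°. Next is the first push stroke.

```bash
cat >> h.py <<'E'
def stroke(a0,a1,z=.080):
    arm.movep([*arc(a0),.18],Q)
    if arm.move_linear([*arc(a0),z],feed=.12,force_limit=10): print("hit on insertion",arm.get_tcp_pos(),arm.get_wrist_force());return False
    n=int(np.ceil((a1-a0)/12))
    for a in np.linspace(a0,a1,n+1)[1:]:
        if arm.move_linear([*arc(a),z],feed=.07,force_limit=30): print("force stop",a,arm.get_wrist_force());break
    print("force",np.round(arm.get_wrist_force(),1),arm.get_tcp_pos())
    b=a-4; arm.move_linear([*arc(b),z]); arm.move_linear([*arc(b),.2],feed=.2)
    return True
def look(name):
    p,U=lift_cloud("top");stats(U,"rim",(-45,45),(-222,-47),(85,170))
    h,a=balls(p,U);print(dict((int(i*10-180),int(v)) for i,v in enumerate(h) if v));np.savez(name,p=p,U=U)
    print("exposed ball angles",[round(float(np.median(a[abs(a-c)<12])),1) for c in np.arange(15,170,10) if (abs(a-c)<12).sum()>15],arm.get_clock())
E
python3 - <<'E'
from h import *
print(stroke(63,138)); arm.movep([*W(-.05,.30),.25],Q); look("s1.npz")
E
```

```text
force [4.4 2.7 1. ] [0.54620027 0.22980728 0.08143294]
True
rim 2721 [  -0.8 -130.4] [166.8  63.3] 90.0 z [ 88.8 102.4 122.3]
{50: 19, 60: 52, 140: 9, 150: 65}
exposed ball angles [62.0, 62.7, 65.9, 153.2, 154.6, 156.7] 19.675
```

Run:
```python
from h import *
print(stroke(32,138)); arm.movep([*W(-.05,.30),.25],Q); look("s2.npz")
```

```text
force [3.8 2.1 0.3] [0.54527279 0.23091648 0.08139305]
True
rim 2901 [  -0.8 -130.6] [167.2  63. ] 89.9 z [103.8 117.2 138. ]
{50: 20, 60: 46, 140: 13, 150: 64}
exposed ball angles [61.5, 62.1, 65.4, 152.6, 153.8, 156.5] 25.9917
```

Run:
```python
from h import *
print(stroke(32,122)); arm.movep([*W(-.05,.30),.25],Q); look("s3.npz")
U=np.load("s3.npz")["U"];p=np.load("s3.npz")["p"]
stats(U,"rimtop",(-45,45),(-222,-47),(144,160));stats(U,"ledge",(-42,42),(-285,-232),(140,160))
cv2.imwrite("pics/end.png",cv2.resize(p[90:300,160:490],(800,509))[:,:,::-1])
```

```text
force [4.5 1.1 1. ] [0.55712494 0.24154534 0.08138957]
True
rim 3078 [  -0.6 -130.5] [167.   63.4] 89.9 z [108.1 130.2 151.2]
{40: 48, 50: 22, 130: 40, 140: 34}
exposed ball angles [44.4, 47.8, 48.4, 135.6, 139.6, 139.6] 31.9
rimtop 856 [  -0.6 -130.5] [167.   63.4] 89.9 z [144.6 149.2 152.5]
ledge 1146 [   0.  -258.5] [52.9 83.9] 90.0 z [148.  150.4 153. ]
```

View pics/end.png

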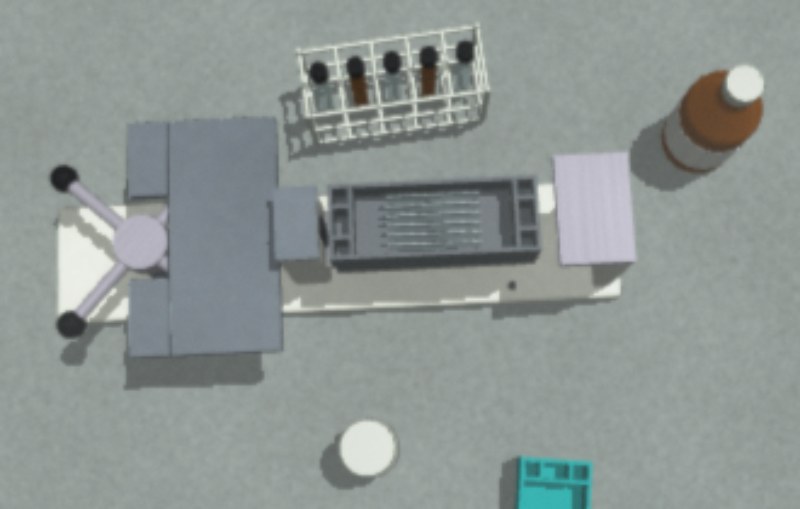

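The picture shows the tray square on the lift at (330..538, 180..265), with its rim level with the ledge at (595,208). The spokes are at about 48° and 139°, so a ≈ 3.99. Tub, bottle and rack are undisturbed.

```bash
python3 -c "
from plant import arm
print(arm.job_done())"
```

```text
the job is handed in; nothing more can be done
None
```

The job is handed in (no verdict was returned): the loose tray is seated on the lift and wound up to a ≈ 3.99 rad, its rim level with the ledge to within about 1 mm by the top camera's depth, at about 32 s of the 64 s allowed, and the last picture shows the tub, bottle and rack still standing where they were.

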